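# Load the dough scale's test weights and hold its calibration key

## Robot

A 6-joint arm with a two-finger parallel gripper is mounted at the origin on the work surface. World frame = base frame: x ahead of the robot, y to its left, z up, the work surface at z = 0. Lengths are in mm, angles in rad, forces in N, time in s.
With the tool pointing down it reaches from about 275 to 750 mm from the base axis. Payload 10.2 kg.
Tool frame: the origin (TCP) lies at the very end of the fingers, on their centre line; the grasp point (between the pads) lies 19 mm behind it; x points along the fingers, y is the direction in which the jaws open and shut, and the axes are right-handed (so a half turn about x gives the same grasp; the last joint's range is limited). The gripper opens to 85 mm and grips with 20 to 120 N. Pads are 22 mm wide; open, the fingers measure 114 mm over their backs; the gripper's body (76 mm by 85 mm) begins 54 mm behind the grasp point. The pads swing forward as they close: fully open they stand 13 mm farther back than shut.
Start: joints at [-1.407, 0.313, 1.498, -0, 1.331, -0.223], TCP at [198.032, -486.225, 231.294] pointing down, gripper open.
Joint ranges: [-2.94, 2.94], [-0.97, 2.17], [0.19, 2.56], [-1.23, 4.37], [0.02, 3.11], [-2.88, 2.88]. Speed limits (rad/s): [2.39, 2.39, 3.01, 3.14, 3.14, 3.14].

## Interface

Orientations are given as a unit quaternion [w, x, y, z].
In Python, from rig import ctrl, viewer, finish_job gives the robot as it stands.
- The arm moves only by the tool carry_out, never from a script. Its argument "targets" is a list of rows, each an object of numbers: "x", "y", "z": the shift along the world's x, y, z in m; "ax", "ay", "az": the turn, a rotation vector about the world's x, y, z in rad; "hand": the opening, from -1 (shut) to 1 (fully open). A call has 1 to 5 rows; each row is the pose to reach, as a shift and turn from the pose commanded when the call began; what a row does not reach only later rows make up. A row lasts 1/8 s, in which the tool goes at most 62.5 mm and 10.7 degrees, less where a joint would pass 70% of its speed; a pose out of reach is approached as far as the arm can. A call with a gripper value outside its range is refused whole. The fingers move at their own pace and stop on an object; "grip_force" is the grip in N (left out, the last holds). Time passes only in rows, so rows that repeat a pose let the fingers close. It gives the time, the measured TCP pose, the force and the opening at its end, in the units of the state.
- ctrl.sense(): the state, without advancing time (a new reading comes with each control period).
- viewer.capture(name): name is "scene" or "top"; returns the picture (420x560x3 uint8, blue, green, red); there is no depth.
- viewer.camera_info(name): a dict with "fx", "fy", "cx", "cy" (pixels), "R" (3x3) and "t" (3): a world point X has camera coordinates R X + t. Camera axes: x right, y down, z forward; pixel columns grow to the right and rows downward; lengths in mm; the calibration is good to about 2 mm. A picture is of the moment at which its call begins. camera_info takes no time and is no camera call.
- finish_job(): hands the job in, once; it reports no verdict.
The state is a dict: "time_s": time; "joints": joint angles; "dq": joint speeds; "tau": joint torques, N m; "eef_pos": TCP position; "ee_rot": TCP orientation; "force": force on the tool from outside, world axes, zero at the start; "wrist_torque": the same for the moment, N m; "grip_width": opening from 0.0 (shut) to 1.0 (fully open).
Only numpy, scipy, OpenCV 4.12 (cv2) and the standard library are available. Lean on these libraries where they do the work, as an engineer would, in place of code of your own. Each camera call takes 0.05 s, during which the arm holds its last target. There are 200 camera calls.

## Task

Check the dough scale: set the round and the square steel test weight into the nests of their own shape on the scale's platter, each fully down and flat, and let go of them. Then push the spring-return key on the side of the scale's tower down, past its first two clicks and through the third until it is at the bottom, and keep it held there: it springs back up if let go, so finish while still holding it down. Leave the other things on the bench where they are.

Things in the scene. Friction and masses are not known exactly. Their poses are not given: they have to be found in the camera images.
- round_weight: Loose steel test weight, about 0.5 kg: a disc 56 mm in diameter and 24 mm high, and on its middle an upright round grip stem 22 mm in diameter and 36 mm high (60 mm in all). Origin: centre of the underside, z up. Stands on the bench.
- square_weight: Loose steel test weight, about 0.5 kg: a square block 44 x 44 mm and 24 mm high, and on its middle an upright square grip stem 20 x 20 mm and 36 mm high (60 mm in all), its sides parallel to the block's. Origin: centre of the underside, z up, x and y square to its sides. Stands on the bench.
- round_nest: Fixed aluminium plate 84 x 84 x 16 mm on the scale's platter, its underside 44 mm above the bench, with a round pocket 60 mm in diameter and 12 mm deep in the middle (pocket floor 4 mm above the plate's underside); the pocket takes only the round weight. Origin: centre of the plate's underside, axes along its sides, z up. The two nests stand side by side, 90 mm centre to centre; which of them is next to the key tower varies.
- square_nest: The same plate with a square pocket 48 x 48 mm, 12 mm deep, its sides parallel to the plate's; it takes only the square weight. Origin: centre of the plate's underside, x and y along its sides, z up (the weight may go in at any quarter turn).
- scale: Fixed bench scale, grey. Its origin is at bench height under the middle of the steel platter (platter 160 x 184 mm, top 44 mm above the bench), z up. The two nests lie along its y axis at y = -45 and +45 mm. At y = 100 to 155 mm stands the grey key tower, 70 mm wide in x, its top 106 mm above the bench; the key sticks out of the tower's +y face.
- key_top (a point): Middle of the upper face of the key, a level steel paddle 44 x 44 mm and 8 mm thick that sticks out 47 mm from the tower's outer (+y) face; the point lies 25 mm out from that face, on the scale's y axis, and is 100 mm above the bench when the key is up. It moves straight down with the key. Its axes are those of the scale (x along the tower's face, y away from the tower, z up).
- key (a joint): How far the key is pushed down, in m: 0 up, 0.038 at its bottom stop, straight down. A spring always drives it back up: about 6 N at the top, growing to about 12 N at the bottom. It clicks over three detents at about 0.008, 0.020 and 0.032, each of which stiffens it by some 4 N about 5 mm before its click (so up to about 15 N in all) and gives way after it; none of them holds the key. Past the third click (beyond 0.034) it is in its third position.
- cutter: Bystander: loose steel dough cutter ring, 72 mm in diameter, 40 mm high. Origin: centre of the underside.
- jar: Bystander: loose white jar with a steel lid, 72 mm in diameter, 90 mm high. Origin: centre of the underside.
- scraper: Bystander: loose bench scraper lying flat, steel blade 100 x 130 mm with a wooden grip 18 mm high along one edge. Origin: centre of the underside.
- brush: Bystander: loose wooden brush lying on the bench, handle to its own -x. Origin: under its middle.
Things that resemble listed ones, but are neither listed nor needed, are in the scene too. What is shaped like the square_weight but yellow is not meant.

How it is judged (in metres and radians):
On the way, in this order (a step that is already met when the one before it is completed fails the run):
1. both weights sit fully down in the nests of their own shape, let go, with the key still up (horizontal distance between round_weight and round_nest below 0.005 m and z of round_weight in the frame of round_nest below 0.0065 m and angle between each of round_weight, square_weight's own z axis and vertical below 0.06 rad and linear speed of each of round_weight, square_weight below 0.02 m/s and contact force between each of round_weight, square_weight and the arm below 0.1 N and contact force between each of round_weight, square_weight and the fingers below 0.1 N and horizontal distance between square_weight and square_nest below 0.005 m and z of square_weight in the frame of square_nest below 0.0065 m and value of joint key below 0.005 m), for 0.2 s.
2. the key is pressed past its first two detents to the third and held there by the robot (value of joint key above 0.034 m and (contact force between key and the fingers above 3 N or contact force between key and the arm above 3 N)), for 0.5 s.
At the end, for the whole second after the job is handed in: Both weights stand in their own nests: within 5 mm of the centre, on the pocket floor to 2.5 mm, upright within 0.06 rad, at rest and not touched; and the robot itself holds the key down past its third click (joint above 0.034 m, pushing with more than 3 N) through the last second (all of step 2 and horizontal distance between round_weight and round_nest below 0.005 m and z of round_weight in the frame of round_nest below 0.0065 m and angle between each of round_weight, square_weight's own z axis and vertical below 0.06 rad and linear speed of each of round_weight, square_weight below 0.02 m/s and contact force between each of round_weight, square_weight and the arm below 0.1 N and contact force between each of round_weight, square_weight and the fingers below 0.1 N and horizontal distance between square_weight and square_nest below 0.005 m and z of square_weight in the frame of square_nest below 0.0065 m); the arm keeps its last pose, push and grip.
It fails at once if another thing on the bench is pushed more than 30 mm away (distance of any of cutter, jar, scraper, brush from where it was at the start of the episode above 0.03 m).
It also fails if it takes over 72 s, if anything falls off the work surface, if the arm or the gripper's body presses on something with over 40 N, if the wrist force passes 120 N, or if a joint passes its speed limit or range.

## Working session

There is one attempt and no reset: what is moved stays moved. The work goes in short steps, Python scripts to look and compute and a tool call to move; the robot and the scene stay as the last step left them, time stands still between calls to the robot, and variables do not carry over. Pictures are saved under pics/ and viewed, about 8 in all and at most 12, crops included, and the job is handed in when it is done.

Besides the shell and the picture viewer there is one more tool, called after "Request:" by a JSON object that holds its "op" and its "data", one argument or row to a line. carry_out: Moves the arm, as the interface text tells. Its arguments: {"type":"object","properties":{"targets":{"type":"array"},"grip_force":{"type":"number"}},"required":["targets"]}

```bash
mkdir -p pics; ls; python3 - <<'E'
from rig import ctrl, viewer
import cv2
for n in("scene","top"):
    cv2.imwrite(f"pics/{n}0.png",viewer.capture(n))
    print(n,viewer.camera_info(n))
print(ctrl.sense())
E
```

```text
pics
scene {'fx': 413.95587531689415, 'fy': 413.95587531689415, 'cx': 278.70190907110515, 'cy': 207.79565998977176, 'R': array([[-0.17322262,  0.98487828,  0.0029483 ],
       [ 0.64332633,  0.11541535, -0.75684247],
       [-0.74573799, -0.12920552, -0.65359068]]), 't': array([ 123.87563869, -270.5965241 , 1558.80363002])}
top {'fx': 439.56404397726754, 'fy': 439.56404397726754, 'cx': 272.98303444625446, 'cy': 217.6377230606303, 'R': array([[ 3.10564333e-02, -9.99517557e-01, -3.89836120e-04],
       [-9.71669555e-01, -3.00997272e-02, -2.34419030e-01],
       [ 2.34294202e-01,  7.65901087e-03, -9.72135570e-01]]), 't': array([ -34.81002753,  552.78381633, 1299.12013806])}
{'time_s': 0.1, 'joints': array([-1.40739229e+00,  3.13388520e-01,  1.49833208e+00,  2.24118506e-05,
        1.33097468e+00, -2.23427486e-01]), 'dq': array([-0.00069663, -0.00146337, -0.00296674,  0.00132089,  0.00023695,
       -0.00063555]), 'tau': array([ 1.88350008e-03, -4.12904978e+01, -2.60141319e+01, -2.08482611e-04,
        3.05185684e-03, -1.68734334e-05]), 'eef_pos': array([ 198.00474674, -486.00115335,  230.80605324]), 'ee_rot': array([ 0.13552316,  0.6939413 ,  0.13630202, -0.69390252]), 'force': array([-0.48130705,  0.70105397,  0.54047614]), 'wrist_torque': array([-0.03618389,  0.01364949,  0.03123979]), 'grip_width': 0.9978451490541128}
```

View pics/scene0.png

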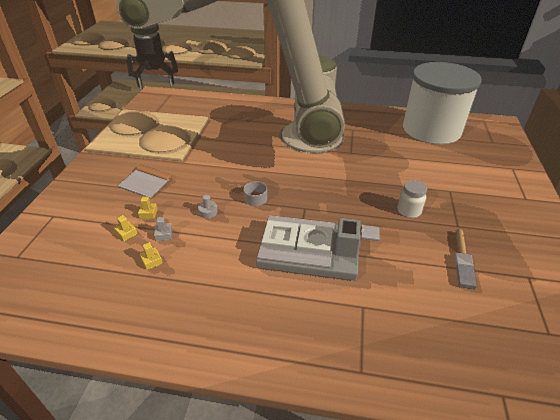

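View pics/top0.png

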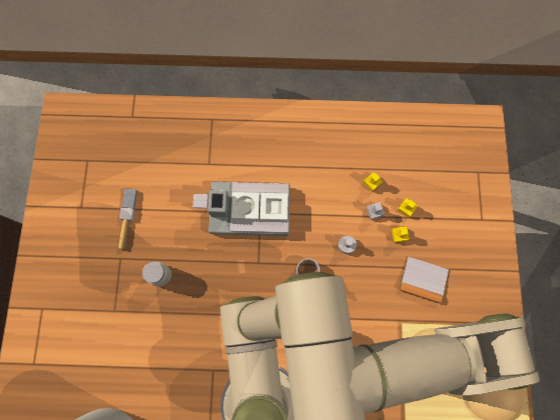

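Scene view: the round weight is at (207,207). The grey square weight is at (163,229), and yellow look-alikes stand at (148,208), (125,228) and (151,256). The cutter ring at (255,193) could be taken for the round one. On the scale, the square nest is at (283,234), the round nest at (317,238) beside the tower, and the key at (370,233). In the top view, square is (375,211), round (347,244) and yellow (373,181), (408,208), (401,235). I choose grey (163,229) and the stemmed disc (207,207), and check both in one crop.

```bash
python3 - <<'E'
import cv2,numpy as np
t=cv2.imread("pics/top0.png");s=cv2.imread("pics/scene0.png")
z=lambda i,x0,y0,w,h,k:cv2.resize(i[y0:y0+h,x0:x0+w],None,fx=k,fy=k,interpolation=cv2.INTER_CUBIC)
a=np.hstack([z(t,330,165,100,100,3),z(t,185,170,125,75,4)]) if 0 else None
c=np.zeros((600,800,3),np.uint8)
c[:300,:400]=z(t,330,165,100,75,4)[:300]; c[:300,400:]=z(t,190,170,100,75,4)
c[300:,:400]=z(s,120,190,100,75,4); c[300:,400:]=z(s,250,205,133,100,3)[:300,:400] if 0 else cv2.resize(s[205:280,255:355+0],(400,300),interpolation=cv2.INTER_CUBIC)
cv2.imwrite("pics/crop0.png",c)
E
```

```text
(no output)
```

View pics/crop0.png

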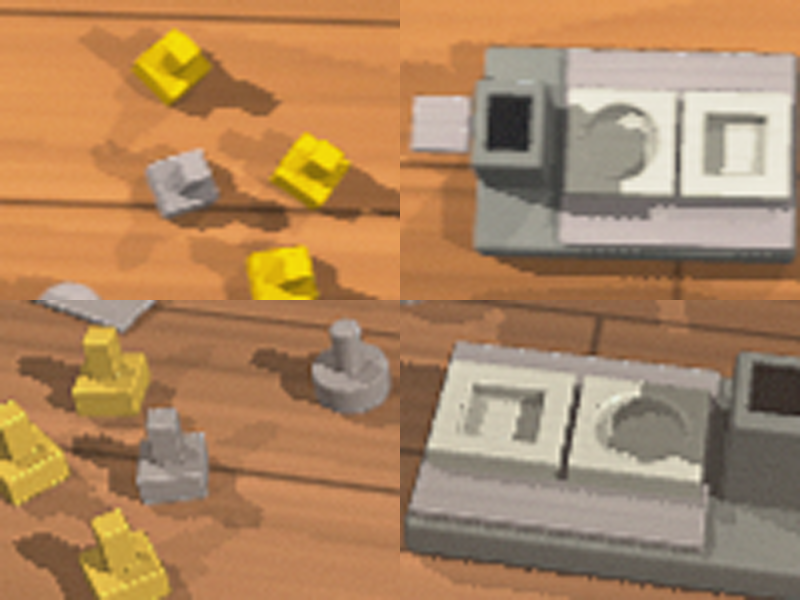

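The crop confirms both: a grey square weight with a square stem, a grey round weight, the square nest on the outside and the round nest next to the tower. Next I measure them.

```bash
cat > h.py <<'E'
from rig import ctrl, viewer
import cv2,numpy as np
from scipy.spatial.transform import Rotation as Rn
CI={n:viewer.camera_info(n) for n in("scene","top")}
def ray(n,uv,z):
    c=CI[n];d=c["R"].T@[(uv[0]-c["cx"])/c["fx"],(uv[1]-c["cy"])/c["fy"],1];o=-c["R"].T@c["t"]
    return (o+d*(z-o[2])/d[2])[:2]
def proj(n,X):
    c=CI[n];p=c["R"]@np.array(X,float)+c["t"];return np.array([c["fx"]*p[0]/p[2]+c["cx"],c["fy"]*p[1]/p[2]+c["cy"]])
def tri(a,b): # two-ray midpoint: a pixel scene, b pixel top
    A=np.zeros((3,3));v=np.zeros(3)
    for n,uv in(("scene",a),("top",b)):
        c=CI[n];d=c["R"].T@[(uv[0]-c["cx"])/c["fx"],(uv[1]-c["cy"])/c["fy"],1];d/=np.linalg.norm(d);o=-c["R"].T@c["t"];P=np.eye(3)-np.outer(d,d);A+=P;v+=P@o
    return np.linalg.solve(A,v)
def greyblob(img,uv,smax=70):
    s=cv2.cvtColor(img,cv2.COLOR_BGR2HSV);m=((s[...,1]<smax)&(s[...,2]>60)).astype(np.uint8)
    k,l,st,ce=cv2.connectedComponentsWithStats(m)
    i=l[int(uv[1]),int(uv[0])];return (l==i).astype(np.uint8),ce[i],st[i]
E
python3 - <<'E'
from h import *
t=cv2.imread("pics/top0.png");s=cv2.imread("pics/scene0.png")
print("tool R",Rn.from_quat(ctrl.sense()["ee_rot"],scalar_first=True).as_matrix().round(2).tolist())
for n in CI: print(n,"cam at",(-CI[n]["R"].T@CI[n]["t"]).round())
for nm,a,b in(("sq",(163,229),(375,211)),("rd",(207,210),(347,244))):
    ms,cs,ss=greyblob(s,a);mt,ct,s2=greyblob(t,b)
    print(nm,cs,ss,ct,s2,"tri",tri(cs,ct).round(1),"base top z12",ray("top",ct,18).round(1))
# yellow
for n,i in(("scene",s),("top",t)):
    h=cv2.cvtColor(i,cv2.COLOR_BGR2HSV);m=((h[...,1]>200)&(abs(h[...,0].astype(int)-27)<5)).astype(np.uint8)
    k,l,st,ce=cv2.connectedComponentsWithStats(m)
    for j in range(1,k):
        if 60<st[j,4]<500: print(n,"yellow",ce[j].round(1),ray(n,ce[j],20).round(0))
# hand read points, crop -> pixel
T=lambda x,y:(330+x/4-.4,165+y/4-.4); N=lambda x,y:(190+(x-400)/4-.4,170+y/4-.4); S=lambda x,y:(120+x/4-.4,190+(y-300)/4-.4); M=lambda x,y:(255+(x-400)/4-.4,205+(y-300)/4-.4)
print("sq stem top scene",ray("scene",S(162,416),60)," rd stem top",ray("scene",S(344,326),60))
print("sq block corners z24 top",[ray("top",T(*p),24).round(0).tolist() for p in((147,181),(205,150),(218,192))])
print("sq pocket top(z60)",[ray("top",N(*p),60).round(1).tolist() for p in((706,113),(767,113),(767,174),(706,174))])
print("plates outer top",[ray("top",N(*p),60).round(1).tolist() for p in((568,88),(796,86),(797,197),(568,193))])
print("gap",[ray("top",N(*p),60).round(1).tolist() for p in((679,88),(681,196))])
print("platter z44",[ray("top",N(*p),44).round(1).tolist() for p in((565,50),(794,55),(794,246),(560,246))])
print("key z100",[ray("top",N(*p),100).round(1).tolist() for p in((412,97),(468,97),(468,150),(412,150))])
print("scene plates z60",[ray("scene",M(*p),60).round(1).tolist() for p in((456,362),(720,390),(705,465),(432,446))])
E
```

```text
tool R [[-0.0, 0.38, -0.93], [0.0, -0.93, -0.38], [-1.0, -0.0, -0.0]]
scene cam at [1358.  111.  814.]
top cam at [ 234.  -28. 1392.]
sq [162.35454545 229.77575758] [154 217  18  24 330] [375.01932367 210.42995169] [367 203  17  16 207] tri [ 599.3 -346.4   18.6] base top z12 [ 599.2 -345.9]
rd [207.25696594 207.50464396] [198 195  20  23 323] [346.74329502 244.2605364 ] [338 236  19  18 261] tri [ 485.6 -253.8   17.7] base top z12 [ 485.6 -253.7]
top yellow [372.5 181.1] [ 698. -339.]
top yellow [407.3 207. ] [ 613. -450.]
top yellow [400. 234.] [ 524. -423.]
sq stem top scene [ 598.61109747 -345.86883049]  rd stem top [ 484.52144422 -254.3122482 ]
sq block corners z24 top [[599.0, -317.0], [626.0, -364.0], [591.0, -373.0]]
sq pocket top(z60) [[618.4, 6.1], [619.9, -42.0], [570.4, -43.3], [568.9, 4.4]]
plates outer top [[635.6, 115.9], [642.8, -64.3], [552.6, -67.1], [550.3, 111.3]]
gap [[638.3, 28.1], [550.6, 23.2]]
platter z44 [[672.2, 121.7], [673.7, -62.6], [516.9, -66.2], [511.3, 117.0]]
key z100 [[612.7, 230.7], [614.0, 187.8], [572.0, 185.0], [570.7, 227.5]]
scene plates z60 [[552.8, -56.3], [548.9, 120.7], [619.3, 116.3], [633.2, -56.2]]
```

Square weight is at (599,-346), yaw about 25°, and round weight at (485,-254). I go to the square one first.

Request:
{"op": "carry_out", "data": {
  "targets": [
    {"x":0.401,"y":0.14,"z":-0.1,"az":0.04,"hand":0.1},
    {"x":0.401,"y":0.14,"z":-0.1,"az":0.04,"hand":0.1},
    {"x":0.401,"y":0.14,"z":-0.1,"az":0.04,"hand":0.1},
    {"x":0.401,"y":0.14,"z":-0.1,"az":0.04,"hand":0.1},
    {"x":0.401,"y":0.14,"z":-0.1,"az":0.04,"hand":0.1}
  ],
  "grip_force": 40
}}

```text
invalid input at $.targets[0]: expected keys x, y, z, ax, ay, az, hand
```

Request:
{"op": "carry_out", "data": {
  "targets": [
    {"x":0.401,"y":0.14,"z":-0.1,"ax":0,"ay":0,"az":0.04,"hand":0.1},
    {"x":0.401,"y":0.14,"z":-0.1,"ax":0,"ay":0,"az":0.04,"hand":0.1},
    {"x":0.401,"y":0.14,"z":-0.1,"ax":0,"ay":0,"az":0.04,"hand":0.1},
    {"x":0.401,"y":0.14,"z":-0.1,"ax":0,"ay":0,"az":0.04,"hand":0.1},
    {"x":0.401,"y":0.14,"z":-0.1,"ax":0,"ay":0,"az":0.04,"hand":0.1}
  ],
  "grip_force": 40
}}

```text
time_s: 0.72
eef_pos: [486.9, -384.9, 158.9]
ee_rot: [-0.15, -0.691, -0.15, 0.691]
force: [0.5, -1.3, 0.9]
grip_width: 0.55
```

Request:
{"op": "carry_out", "data": {
  "targets": [
    {"x":0.112,"y":0.039,"z":-0.028,"ax":0,"ay":0,"az":0,"hand":0.1},
    {"x":0.112,"y":0.039,"z":-0.028,"ax":0,"ay":0,"az":0,"hand":0.1},
    {"x":0.112,"y":0.039,"z":-0.028,"ax":0,"ay":0,"az":0,"hand":0.1},
    {"x":0.112,"y":0.039,"z":-0.028,"ax":0,"ay":0,"az":0,"hand":0.1}
  ]
}}

```text
time_s: 1.23
eef_pos: [596.8, -347.1, 131.4]
ee_rot: [-0.15, -0.691, -0.15, 0.691]
force: [-0.5, -0.4, 0.5]
grip_width: 0.552
```

```bash
python3 - <<'E'
from h import *
s=viewer.capture("scene");t=viewer.capture("top")
cv2.imwrite("pics/scene1.png",s);cv2.imwrite("pics/top1.png",t)
c=np.hstack([cv2.resize(s[150:270,110:230],(480,480),interpolation=cv2.INTER_CUBIC)[:, :400],cv2.resize(t[160:280,320:440],(480,480),interpolation=cv2.INTER_CUBIC)[:, :400]])
cv2.imwrite("pics/crop1.png",c)
p=ctrl.sense();print(p["eef_pos"],Rn.from_quat(p["ee_rot"],scalar_first=True).as_matrix().round(3).tolist())
# yaw from bottom front edge in scene0
S=lambda x,y:(120+x/4-.4,190+(y-300)/4-.4)
a,b=ray("scene",S(139,500),0),ray("scene",S(208,492),0);print(a,b,np.degrees(np.arctan2(*(b-a)[::-1]))%90)
E
```

```text
[ 596.33448004 -347.898361    132.35842801] [[0.0, 0.413, -0.911], [-0.001, -0.911, -0.413], [-1.0, 0.001, -0.0]]
[ 622.38334329 -364.5648736 ] [ 606.60765752 -320.62936075] 19.75141486829685
```

View pics/crop1.png

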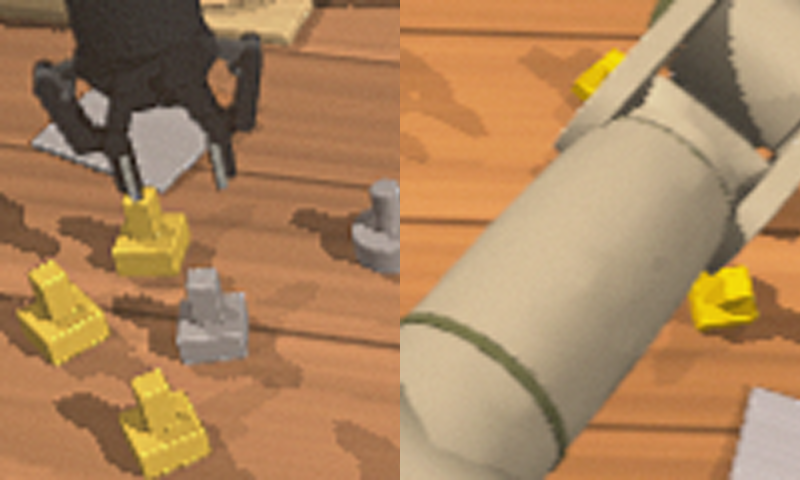

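Request:
{"op": "carry_out", "data": {
  "targets": [
    {"x":0.002,"y":0.001,"z":-0.05,"ax":0,"ay":0,"az":-0.04,"hand":0.1},
    {"x":0.002,"y":0.001,"z":-0.101,"ax":0,"ay":0,"az":-0.04,"hand":0.1},
    {"x":0.002,"y":0.001,"z":-0.101,"ax":0,"ay":0,"az":-0.04,"hand":0.1}
  ]
}}

```text
time_s: 1.7
eef_pos: [596.8, -345.5, 27.7]
ee_rot: [-0.133, -0.692, -0.137, 0.696]
force: [0.1, -1.2, 0.3]
grip_width: 0.545
```

```bash
python3 - <<'E'
from h import *
s=viewer.capture("scene")
cv2.imwrite("pics/crop2.png",cv2.resize(s[160:280,100:260],(800,600),interpolation=cv2.INTER_CUBIC))
print(ctrl.sense()["eef_pos"],ctrl.sense()["force"])
E
```

```text
[ 598.4683057  -346.55100529   31.15869588] [0.36676292 0.6341493  0.50104392]
```

View pics/crop2.png

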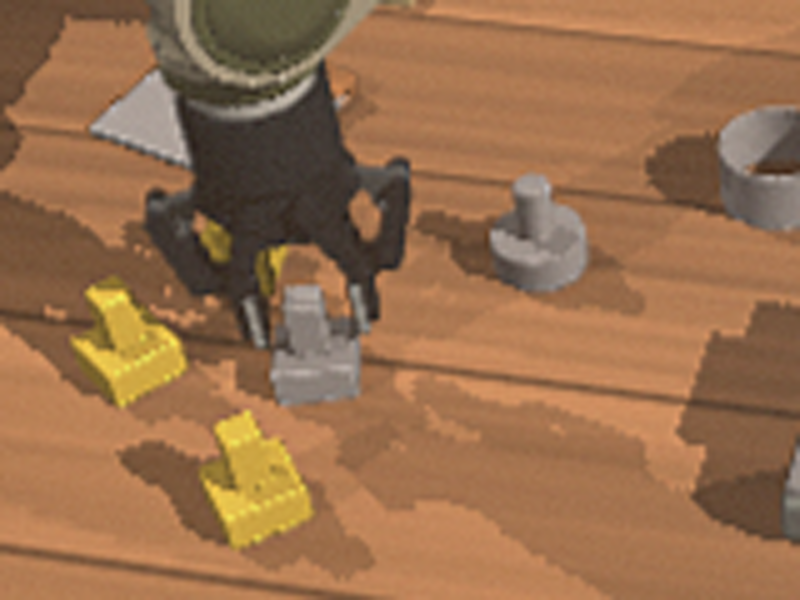

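Request:
{"op": "carry_out", "data": {
  "targets": [
    {"x":0,"y":0,"z":0,"ax":0,"ay":0,"az":0,"hand":-1},
    {"x":0,"y":0,"z":0,"ax":0,"ay":0,"az":0,"hand":-1},
    {"x":0,"y":0,"z":0,"ax":0,"ay":0,"az":0,"hand":-1},
    {"x":0,"y":0,"z":0,"ax":0,"ay":0,"az":0,"hand":0.1},
    {"x":0,"y":0,"z":0,"ax":0,"ay":0,"az":0,"hand":0.1}
  ],
  "grip_force": 30
}}

```text
time_s: 2.38
eef_pos: [599.3, -346.1, 31.2]
ee_rot: [0.136, 0.694, 0.136, -0.694]
force: [-0.4, -0.0, 0.6]
grip_width: 0.546
```

Request:
{"op": "carry_out", "data": {
  "targets": [
    {"x":0,"y":0,"z":0,"ax":0,"ay":0,"az":0.9,"hand":0.1},
    {"x":0,"y":0,"z":0,"ax":0,"ay":0,"az":0.9,"hand":0.1},
    {"x":0,"y":0,"z":0,"ax":0,"ay":0,"az":0.9,"hand":0.1},
    {"x":0,"y":0,"z":0,"ax":0,"ay":0,"az":0.9,"hand":0.1},
    {"x":0,"y":0,"z":0,"ax":0,"ay":0,"az":0.9,"hand":0.1}
  ]
}}

```text
time_s: 3.0
eef_pos: [599.3, -346.0, 30.8]
ee_rot: [0.426, 0.565, 0.426, -0.565]
force: [0.1, -0.4, -0.5]
grip_width: 0.554
```

```bash
cat > st.py <<'E'
from h import *
p=ctrl.sense();R=Rn.from_quat(p["ee_rot"],scalar_first=True).as_matrix()
print(p["time_s"],p["eef_pos"].round(1),"jaw deg",np.degrees(np.arctan2(R[1,1],R[0,1])).round(2),"tilt",R[:2,0].round(3),"F",p["force"].round(1),"w",round(p["grip_width"],3),"q",p["joints"].round(2))
E
python3 st.py
```

```text
3.0 [ 599.3 -346.    30.8] jaw deg -15.96 tilt [ 0. -0.] F [ 0.1 -0.4 -0.5] w 0.554 q [-0.69  0.87  1.12  0.    1.15 -0.41]
```

Request:
{"op": "carry_out", "data": {
  "targets": [
    {"x":0,"y":0,"z":0,"ax":0,"ay":0,"az":0.67,"hand":0.1},
    {"x":0,"y":0,"z":0,"ax":0,"ay":0,"az":0.67,"hand":0.1},
    {"x":0,"y":0,"z":0,"ax":0,"ay":0,"az":0.67,"hand":0.1},
    {"x":0,"y":0,"z":0,"ax":0,"ay":0,"az":0.67,"hand":0.1},
    {"x":0,"y":0,"z":0,"ax":0,"ay":0,"az":0.67,"hand":-1}
  ]
}}

```text
time_s: 3.62
eef_pos: [599.2, -345.9, 30.7]
ee_rot: [0.586, 0.395, 0.586, -0.395]
force: [1.0, 0.8, 0.1]
grip_width: 0.352
```

Request:
{"op": "carry_out", "data": {
  "targets": [
    {"x":0,"y":0,"z":0,"ax":0,"ay":0,"az":0,"hand":-1},
    {"x":0,"y":0,"z":0,"ax":0,"ay":0,"az":0,"hand":-1},
    {"x":0,"y":0,"z":0,"ax":0,"ay":0,"az":0,"hand":-1},
    {"x":0,"y":0,"z":0.04,"ax":0,"ay":0,"az":0,"hand":-1},
    {"x":0,"y":0,"z":0.1,"ax":0,"ay":0,"az":0,"hand":-1}
  ],
  "grip_force": 60
}}

```text
time_s: 4.25
eef_pos: [597.6, -345.1, 128.4]
ee_rot: [0.584, 0.395, 0.589, -0.395]
force: [0.8, -0.9, -4.8]
grip_width: 0.225
```

```bash
python3 st.py
```

```text
4.25 [ 597.6 -345.1  128.4] jaw deg 22.08 tilt [-0.006  0.004] F [ 0.8 -0.9 -4.8] w 0.225 q [-0.69  0.77  1.04 -0.    1.34 -1.08]
```

```bash
cat > rect.py <<'E'
from h import *
# rectified z-plane picture: col = (y0-y)/res reversed so col grows with -y, row grows with -x (like top cam)
X1,Y1,res=690.,150.,0.5   # top-left world corner
def rect(n,img,z,W=520,H=380,X1=X1,Y1=Y1):
    w=np.float32([[X1,Y1],[X1,Y1-W*res],[X1-H*res,Y1-W*res],[X1-H*res,Y1]])
    src=np.float32([proj(n,(x,y,z)) for x,y in w]);dst=np.float32([[0,0],[W,0],[W,H],[0,H]])
    return cv2.warpPerspective(img,cv2.getPerspectiveTransform(src,dst),(W,H),flags=cv2.INTER_CUBIC)
E
python3 - <<'E'
from rect import *
a=rect("top",cv2.imread("pics/top0.png"),60);b=rect("scene",cv2.imread("pics/scene0.png"),60)
for im in(a,b):
    for y in range(120,-120,-20): cv2.line(im,(int((Y1-y)/res),0),(int((Y1-y)/res),6 if y%100 else 14),(0,255,0))
    for x in range(520,690,20): cv2.line(im,(0,int((X1-x)/res)),(6,int((X1-x)/res)),(0,255,0))
c=np.vstack([a[40:340],b[40:340]]);cv2.imwrite("pics/rect.png",cv2.resize(c,None,fx=1,fy=1));print(c.shape)
E
```

```text
(600, 520, 3)
```

View pics/rect.png

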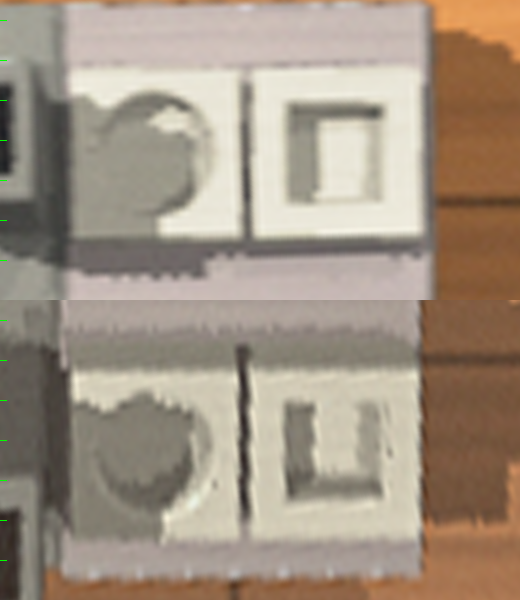

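Both views agree: square nest at about (594.2,-17.4), round nest at about (593.2,72.7), scale yaw about 0.7°. I carry the square weight across.

Request:
{"op": "carry_out", "data": {
  "targets": [
    {"x":-0.004,"y":0.3,"z":0,"ax":0,"ay":0,"az":-0.373,"hand":-1},
    {"x":-0.004,"y":0.3,"z":0,"ax":0,"ay":0,"az":-0.373,"hand":-1},
    {"x":-0.004,"y":0.3,"z":0,"ax":0,"ay":0,"az":-0.373,"hand":-1},
    {"x":-0.004,"y":0.3,"z":0,"ax":0,"ay":0,"az":-0.373,"hand":-1},
    {"x":-0.004,"y":0.3,"z":0,"ax":0,"ay":0,"az":-0.373,"hand":-1}
  ]
}}

```text
time_s: 4.88
eef_pos: [594.0, -43.6, 129.6]
ee_rot: [0.502, 0.496, 0.504, -0.497]
force: [0.7, 0.1, -5.2]
grip_width: 0.221
```

Request:
{"op": "carry_out", "data": {
  "targets": [
    {"x":-0.001,"y":0.029,"z":0,"ax":0,"ay":0,"az":0,"hand":-1},
    {"x":-0.001,"y":0.029,"z":0,"ax":0,"ay":0,"az":0,"hand":-1},
    {"x":-0.001,"y":0.029,"z":0,"ax":0,"ay":0,"az":0,"hand":-1}
  ]
}}

```text
time_s: 5.25
eef_pos: [593.8, -17.6, 130.0]
ee_rot: [0.503, 0.496, 0.503, -0.497]
force: [0.6, -1.0, -5.7]
grip_width: 0.223
```

```bash
python3 st.py
```

```text
5.25 [593.8 -17.6 130. ] jaw deg 0.71 tilt [-0.002 -0.   ] F [ 0.6 -1.  -5.7] w 0.223 q [-0.23  0.55  1.41 -0.    1.18 -0.24]
```

Request:
{"op": "carry_out", "data": {
  "targets": [
    {"x":0,"y":0,"z":-0.033,"ax":0,"ay":0,"az":0,"hand":-1},
    {"x":0,"y":0,"z":-0.038,"ax":0,"ay":0,"az":0,"hand":-1},
    {"x":0,"y":0,"z":-0.041,"ax":0,"ay":0,"az":0,"hand":-1},
    {"x":0,"y":0,"z":-0.041,"ax":0,"ay":0,"az":0,"hand":-1}
  ]
}}

```text
time_s: 5.75
eef_pos: [594.7, -17.5, 90.7]
ee_rot: [0.504, 0.497, 0.503, -0.497]
force: [-0.7, -0.9, -4.1]
grip_width: 0.224
```

```bash
python3 st.py; python3 - <<'E'
from h import *
s=viewer.capture("scene")
cv2.imwrite("pics/crop3.png",cv2.resize(s[170:290,240:400],(800,600),interpolation=cv2.INTER_CUBIC))
E
```

```text
5.75 [594.7 -17.5  90.7] jaw deg 0.72 tilt [ 0.002 -0.001] F [-0.7 -0.9 -4.1] w 0.224 q [-0.23  0.6   1.45 -0.    1.09 -0.24]
```

View pics/crop3.png

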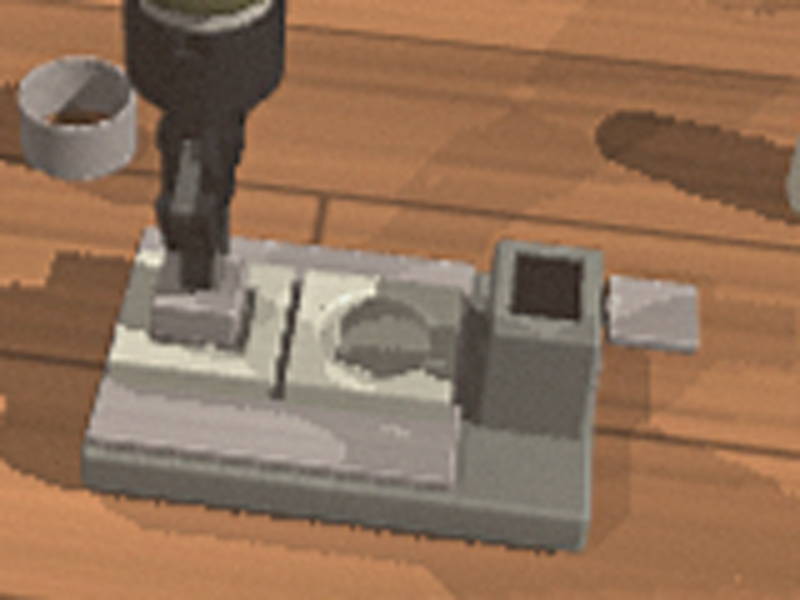

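The square weight is over its pocket at crop (200,310), centred, with no contact load yet. I lower it on.

Request:
{"op": "carry_out", "data": {
  "targets": [
    {"x":0,"y":0,"z":-0.003,"ax":0,"ay":0,"az":0,"hand":-1},
    {"x":0,"y":0,"z":-0.006,"ax":0,"ay":0,"az":0,"hand":-1},
    {"x":0,"y":0,"z":-0.006,"ax":0,"ay":0,"az":0,"hand":-1}
  ]
}}

```text
time_s: 6.18
eef_pos: [594.1, -16.9, 83.3]
ee_rot: [0.503, 0.497, 0.503, -0.497]
force: [0.3, 0.5, -5.4]
grip_width: 0.224
```

```bash
python3 st.py
```

```text
6.175 [594.1 -16.9  83.3] jaw deg 0.75 tilt [-0.001  0.   ] F [ 0.3  0.5 -5.4] w 0.224 q [-0.23  0.61  1.45  0.    1.08 -0.24]
```

Free descent inside the pocket. I lower it the last few millimetres and release.

Request:
{"op": "carry_out", "data": {
  "targets": [
    {"x":0,"y":0,"z":-0.003,"ax":0,"ay":0,"az":0,"hand":-1},
    {"x":0,"y":0,"z":-0.005,"ax":0,"ay":0,"az":0,"hand":-1},
    {"x":0,"y":0,"z":-0.005,"ax":0,"ay":0,"az":0,"hand":-1}
  ]
}}

```text
time_s: 6.55
eef_pos: [594.2, -17.0, 78.9]
ee_rot: [0.503, 0.497, 0.503, -0.497]
force: [-0.6, 0.4, -1.5]
grip_width: 0.22
```

```bash
python3 st.py
```

```text
6.55 [594.2 -17.   78.9] jaw deg 0.75 tilt [ 0. -0.] F [-0.6  0.4 -1.5] w 0.22 q [-0.23  0.62  1.46 -0.    1.07 -0.24]
```

Request:
{"op": "carry_out", "data": {
  "targets": [
    {"x":0,"y":0,"z":0,"ax":0,"ay":0,"az":0,"hand":0.1},
    {"x":0,"y":0,"z":0,"ax":0,"ay":0,"az":0,"hand":0.1},
    {"x":0,"y":0,"z":0.06,"ax":0,"ay":0,"az":0,"hand":0.1},
    {"x":0,"y":0,"z":0.09,"ax":0,"ay":0,"az":0,"hand":0.1}
  ],
  "grip_force": 30
}}

```text
time_s: 7.05
eef_pos: [595.1, -17.1, 171.9]
ee_rot: [0.505, 0.498, 0.502, -0.496]
force: [-0.3, 0.4, 0.1]
grip_width: 0.552
```

Request:
{"op": "carry_out", "data": {
  "targets": [
    {"x":-0.109,"y":-0.237,"z":-0.03,"ax":0,"ay":0,"az":-0.92,"hand":0.1},
    {"x":-0.109,"y":-0.237,"z":-0.03,"ax":0,"ay":0,"az":-0.92,"hand":0.1},
    {"x":-0.109,"y":-0.237,"z":-0.03,"ax":0,"ay":0,"az":-0.92,"hand":0.1},
    {"x":-0.109,"y":-0.237,"z":-0.03,"ax":0,"ay":0,"az":-0.92,"hand":0.1},
    {"x":-0.109,"y":-0.237,"z":-0.03,"ax":0,"ay":0,"az":-0.92,"hand":0.1}
  ]
}}

```text
time_s: 7.68
eef_pos: [483.7, -257.0, 138.6]
ee_rot: [-0.227, -0.67, -0.227, 0.67]
force: [0.9, 0.9, 0.1]
grip_width: 0.55
```

```bash
python3 st.py; python3 - <<'E'
from h import *
from rect import rect
s=viewer.capture("scene");t=viewer.capture("top");cv2.imwrite("pics/top2.png",t);cv2.imwrite("pics/scene2.png",s)
cv2.imwrite("pics/c4.png",np.hstack([cv2.resize(s[180:280,240:340],(400,400),interpolation=3),cv2.resize(t[160:260,200:300],(400,400),interpolation=3)]))
E
```

```text
7.675 [ 483.7 -257.   138.6] jaw deg -52.54 tilt [ 0.    -0.001] F [0.9 0.9 0.1] w 0.55 q [-0.7   0.45  1.55 -0.    1.14  0.21]
```

View pics/c4.png

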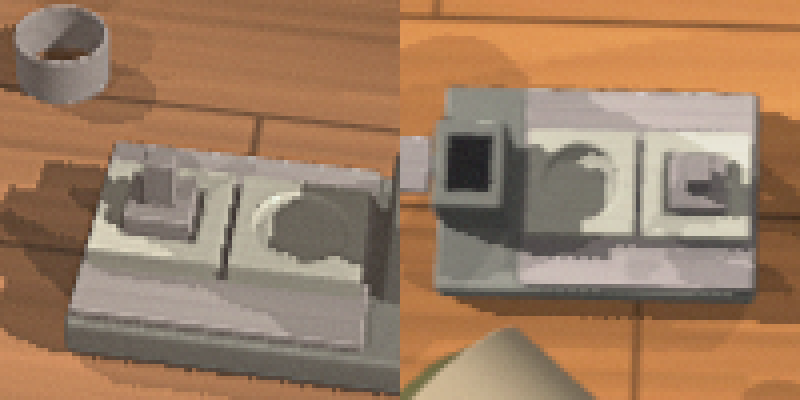

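The square weight is down flat in its nest (scene crop (162,205), top crop (695,180)). On to the round one.

Request:
{"op": "carry_out", "data": {
  "targets": [
    {"x":0,"y":0,"z":-0.05,"ax":0,"ay":0,"az":-0.655,"hand":0.1},
    {"x":0,"y":0,"z":-0.05,"ax":0,"ay":0,"az":-0.655,"hand":0.1},
    {"x":0,"y":0,"z":-0.05,"ax":0,"ay":0,"az":-0.655,"hand":0.1},
    {"x":0,"y":0,"z":-0.05,"ax":0,"ay":0,"az":-0.655,"hand":0.1}
  ]
}}

```text
time_s: 8.28
eef_pos: [485.9, -253.0, 88.9]
ee_rot: [0.004, 0.707, 0.004, -0.707]
force: [0.5, -0.6, 0.2]
grip_width: 0.549
```

```bash
python3 st.py
```

```text
8.275 [ 485.9 -253.    88.9] jaw deg -89.41 tilt [ 0.001 -0.   ] F [ 0.5 -0.6  0.2] w 0.549 q [-0.69  0.51  1.6   0.    1.03  0.87]
```

Request:
{"op": "carry_out", "data": {
  "targets": [
    {"x":0,"y":0,"z":-0.058,"ax":0,"ay":0,"az":0,"hand":0.1},
    {"x":0,"y":0,"z":-0.058,"ax":0,"ay":0,"az":0,"hand":-1},
    {"x":0,"y":0,"z":-0.058,"ax":0,"ay":0,"az":0,"hand":-1},
    {"x":0,"y":0,"z":-0.058,"ax":0,"ay":0,"az":0,"hand":-1},
    {"x":0,"y":0,"z":-0.058,"ax":0,"ay":0,"az":0,"hand":0.1}
  ]
}}

```text
time_s: 8.9
eef_pos: [485.9, -254.4, 32.1]
ee_rot: [0.004, 0.708, 0.003, -0.706]
force: [0.1, -0.3, 0.1]
grip_width: 0.445
```

Request:
{"op": "carry_out", "data": {
  "targets": [
    {"x":0,"y":0,"z":0,"ax":0,"ay":0,"az":0,"hand":0.1},
    {"x":0,"y":0,"z":0,"ax":0,"ay":0,"az":0.7,"hand":0.1},
    {"x":0,"y":0,"z":0,"ax":0,"ay":0,"az":0.7,"hand":0.1},
    {"x":0,"y":0,"z":0,"ax":0,"ay":0,"az":0.7,"hand":0.1},
    {"x":0,"y":0,"z":0,"ax":0,"ay":0,"az":0.7,"hand":0.1}
  ]
}}

```text
time_s: 9.52
eef_pos: [485.5, -254.2, 31.2]
ee_rot: [0.247, 0.663, 0.247, -0.662]
force: [0.4, 0.3, 0.1]
grip_width: 0.55
```

Request:
{"op": "carry_out", "data": {
  "targets": [
    {"x":0,"y":0,"z":0,"ax":0,"ay":0,"az":0.87,"hand":0.1},
    {"x":0,"y":0,"z":0,"ax":0,"ay":0,"az":0.87,"hand":0.1},
    {"x":0,"y":0,"z":0,"ax":0,"ay":0,"az":0.87,"hand":0.1},
    {"x":0,"y":0,"z":0,"ax":0,"ay":0,"az":0.87,"hand":0.1},
    {"x":0,"y":0,"z":0,"ax":0,"ay":0,"az":0.87,"hand":0.1}
  ]
}}

```text
time_s: 10.15
eef_pos: [485.4, -254.2, 31.2]
ee_rot: [0.503, 0.497, 0.503, -0.497]
force: [-0.3, -0.3, -0.6]
grip_width: 0.55
```

Request:
{"op": "carry_out", "data": {
  "targets": [
    {"x":0,"y":0,"z":0,"ax":0,"ay":0,"az":0,"hand":-1},
    {"x":0,"y":0,"z":0,"ax":0,"ay":0,"az":0,"hand":-1},
    {"x":0,"y":0,"z":0,"ax":0,"ay":0,"az":0,"hand":-1},
    {"x":0,"y":0,"z":0,"ax":0,"ay":0,"az":0,"hand":-1}
  ],
  "grip_force": 60
}}

```text
time_s: 10.65
eef_pos: [485.8, -254.4, 31.4]
ee_rot: [0.502, 0.498, 0.501, -0.498]
force: [2.7, 0.8, 5.6]
grip_width: 0.236
```

```bash
python3 st.py
```

```text
10.65 [ 485.8 -254.4   31.4] jaw deg 0.4 tilt [ 0.002 -0.001] F [2.7 0.8 5.6] w 0.236 q [-0.7   0.6   1.64  0.    0.9  -0.7 ]
```

Request:
{"op": "carry_out", "data": {
  "targets": [
    {"x":0,"y":0,"z":0.03,"ax":0,"ay":0,"az":0,"hand":-1},
    {"x":0,"y":0,"z":0.09,"ax":0,"ay":0,"az":0,"hand":-1},
    {"x":0,"y":0,"z":0.14,"ax":0,"ay":0,"az":0,"hand":-1},
    {"x":0,"y":0,"z":0.14,"ax":0,"ay":0,"az":0,"hand":-1}
  ]
}}

```text
time_s: 11.15
eef_pos: [485.9, -254.5, 173.2]
ee_rot: [0.504, 0.498, 0.5, -0.498]
force: [0.8, -0.4, -7.0]
grip_width: 0.235
```

```bash
python3 st.py; python3 - <<'E'
from h import *
s=viewer.capture("scene")
cv2.imwrite("pics/c5.png",cv2.resize(s[90:240,130:290],(640,600),interpolation=3))
E
```

```text
11.15 [ 485.9 -254.5  173.2] jaw deg 0.42 tilt [ 0.003 -0.003] F [ 0.8 -0.4 -7. ] w 0.235 q [-0.7   0.41  1.51 -0.    1.21 -0.7 ]
```

View pics/c5.png

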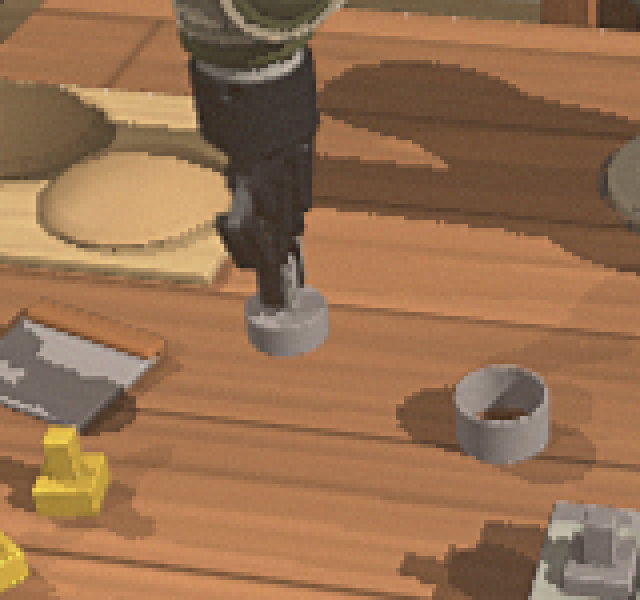

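The round weight is held upright at crop (287,320). I carry it over.

Request:
{"op": "carry_out", "data": {
  "targets": [
    {"x":0.0985,"y":0.295,"z":0,"ax":0,"ay":0,"az":0,"hand":-1},
    {"x":0.0985,"y":0.295,"z":0,"ax":0,"ay":0,"az":0,"hand":-1},
    {"x":0.0985,"y":0.295,"z":0,"ax":0,"ay":0,"az":0,"hand":-1},
    {"x":0.0985,"y":0.295,"z":0,"ax":0,"ay":0,"az":0,"hand":-1},
    {"x":0.0985,"y":0.295,"z":0,"ax":0,"ay":0,"az":0,"hand":-1}
  ]
}}

```text
time_s: 11.82
eef_pos: [582.7, 43.1, 167.4]
ee_rot: [0.5, 0.497, 0.503, -0.499]
force: [1.2, -0.9, -6.3]
grip_width: 0.234
```

Request:
{"op": "carry_out", "data": {
  "targets": [
    {"x":0.009,"y":0.032,"z":0,"ax":0,"ay":0,"az":0,"hand":-1},
    {"x":0.009,"y":0.032,"z":-0.04,"ax":0,"ay":0,"az":0,"hand":-1},
    {"x":0.009,"y":0.032,"z":-0.075,"ax":0,"ay":0,"az":0,"hand":-1},
    {"x":0.009,"y":0.032,"z":-0.075,"ax":0,"ay":0,"az":0,"hand":-1}
  ]
}}

```text
time_s: 12.32
eef_pos: [590.6, 73.2, 91.3]
ee_rot: [0.5, 0.496, 0.504, -0.5]
force: [-0.2, 0.2, -5.0]
grip_width: 0.237
```

```bash
python3 st.py
```

```text
12.325 [590.6  73.2  91.3] jaw deg 0.44 tilt [-0.008  0.   ] F [-0.2  0.2 -5. ] w 0.237 q [-0.07  0.6   1.44 -0.    1.11 -0.08]
```

Request:
{"op": "carry_out", "data": {
  "targets": [
    {"x":0,"y":0,"z":0,"ax":0,"ay":0,"az":0,"hand":-1},
    {"x":0,"y":0,"z":0,"ax":0,"ay":0,"az":0,"hand":-1}
  ]
}}

```text
time_s: 12.58
eef_pos: [592.4, 73.0, 95.4]
ee_rot: [0.502, 0.498, 0.502, -0.498]
force: [0.5, -0.2, -5.4]
grip_width: 0.236
```

```bash
python3 st.py; python3 - <<'E'
from h import *
s=viewer.capture("scene")
cv2.imwrite("pics/c6.png",cv2.resize(s[170:290,240:400],(800,600),interpolation=3))
E
```

```text
12.575 [592.4  73.   95.4] jaw deg 0.45 tilt [-0.001  0.   ] F [ 0.5 -0.2 -5.4] w 0.236 q [-0.07  0.6   1.44 -0.    1.11 -0.08]
```

View pics/c6.png

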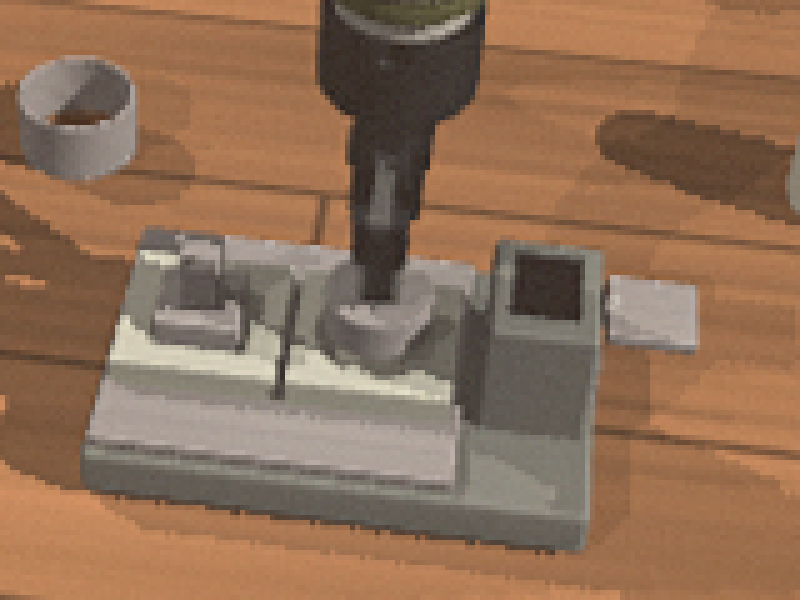

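The round weight hovers over its pocket at crop (380,320), and the square one is still seated. I lower it in stages.

Request:
{"op": "carry_out", "data": {
  "targets": [
    {"x":0.001,"y":0,"z":-0.005,"ax":0,"ay":0,"az":0,"hand":-1},
    {"x":0.001,"y":0,"z":-0.008,"ax":0,"ay":0,"az":0,"hand":-1},
    {"x":0.001,"y":0,"z":-0.011,"ax":0,"ay":0,"az":0,"hand":-1},
    {"x":0.001,"y":0,"z":-0.011,"ax":0,"ay":0,"az":0,"hand":-1}
  ]
}}

```text
time_s: 13.12
eef_pos: [593.5, 73.0, 84.3]
ee_rot: [0.502, 0.498, 0.502, -0.498]
force: [0.3, 0.1, -6.3]
grip_width: 0.235
```

```bash
python3 st.py
```

```text
13.125 [593.5  73.   84.3] jaw deg 0.45 tilt [-0.001  0.   ] F [ 0.3  0.1 -6.3] w 0.235 q [-0.07  0.62  1.44  0.    1.09 -0.08]
```

Request:
{"op": "carry_out", "data": {
  "targets": [
    {"x":0,"y":0,"z":-0.003,"ax":0,"ay":0,"az":0,"hand":-1},
    {"x":0,"y":0,"z":-0.0055,"ax":0,"ay":0,"az":0,"hand":-1},
    {"x":0,"y":0,"z":-0.0055,"ax":0,"ay":0,"az":0,"hand":-1}
  ]
}}

```text
time_s: 13.5
eef_pos: [593.6, 73.0, 78.9]
ee_rot: [0.502, 0.498, 0.502, -0.498]
force: [0.4, 0.2, -4.8]
grip_width: 0.234
```

```bash
python3 st.py
```

```text
13.5 [593.6  73.   78.9] jaw deg 0.46 tilt [-0.001  0.   ] F [ 0.4  0.2 -4.8] w 0.234 q [-0.07  0.62  1.45 -0.    1.07 -0.08]
```

Request:
{"op": "carry_out", "data": {
  "targets": [
    {"x":0,"y":0,"z":-0.0015,"ax":0,"ay":0,"az":0,"hand":-1},
    {"x":0,"y":0,"z":-0.0015,"ax":0,"ay":0,"az":0,"hand":-1}
  ]
}}

```text
time_s: 13.75
eef_pos: [593.8, 73.0, 77.7]
ee_rot: [0.502, 0.498, 0.502, -0.498]
force: [0.2, -0.0, -6.1]
grip_width: 0.239
```

```bash
python3 st.py
```

```text
13.75 [593.8  73.   77.7] jaw deg 0.46 tilt [0. 0.] F [ 0.2 -0.  -6.1] w 0.239 q [-0.07  0.62  1.45  0.    1.07 -0.08]
```

Request:
{"op": "carry_out", "data": {
  "targets": [
    {"x":0,"y":0,"z":-0.001,"ax":0,"ay":0,"az":0,"hand":-1},
    {"x":0,"y":0,"z":-0.002,"ax":0,"ay":0,"az":0,"hand":-1},
    {"x":0,"y":0,"z":-0.002,"ax":0,"ay":0,"az":0,"hand":-1}
  ]
}}

```text
time_s: 14.12
eef_pos: [593.8, 73.1, 77.5]
ee_rot: [0.502, 0.498, 0.502, -0.498]
force: [-7.5, -0.2, 10.9]
grip_width: 0.24
```

```bash
python3 st.py
```

```text
14.125 [593.8  73.1  77.5] jaw deg 0.47 tilt [ 0.001 -0.   ] F [-7.5 -0.2 10.9] w 0.24 q [-0.07  0.62  1.45 -0.    1.07 -0.08]
```

Floor contact. I release and back off.

Request:
{"op": "carry_out", "data": {
  "targets": [
    {"x":0,"y":0,"z":0.001,"ax":0,"ay":0,"az":0,"hand":0.1},
    {"x":0,"y":0,"z":0.001,"ax":0,"ay":0,"az":0,"hand":0.1},
    {"x":0,"y":0,"z":0.04,"ax":0,"ay":0,"az":0,"hand":0.1},
    {"x":0,"y":0,"z":0.1,"ax":0,"ay":0,"az":0,"hand":0.1},
    {"x":-0.12,"y":0.1,"z":0.1,"ax":0,"ay":0,"az":0,"hand":-1}
  ]
}}

```text
time_s: 14.75
eef_pos: [549.3, 111.8, 180.3]
ee_rot: [0.504, 0.502, 0.498, -0.496]
force: [-0.0, 0.9, -0.2]
grip_width: 0.354
```

Request:
{"op": "carry_out", "data": {
  "targets": [
    {"x":-0.15,"y":0.1,"z":0,"ax":0,"ay":0,"az":0,"hand":-1},
    {"x":-0.15,"y":0.1,"z":0,"ax":0,"ay":0,"az":0,"hand":-1},
    {"x":-0.15,"y":0.1,"z":0,"ax":0,"ay":0,"az":0,"hand":-1}
  ]
}}

```text
time_s: 15.12
eef_pos: [394.0, 214.0, 175.9]
ee_rot: [0.502, 0.498, 0.502, -0.498]
force: [0.6, 0.9, 1.2]
grip_width: -0.002
```

```bash
python3 st.py; python3 - <<'E'
from h import *
s=viewer.capture("scene");t=viewer.capture("top");cv2.imwrite("pics/top3.png",t)
cv2.imwrite("pics/c7.png",np.hstack([cv2.resize(s[195:295,250:350],(400,400),interpolation=3),cv2.resize(t[160:260,190:290],(400,400),interpolation=3)]))
E
```

```text
15.125 [394.  214.  175.9] jaw deg 0.46 tilt [0.001 0.   ] F [0.6 0.9 1.2] w -0.002 q [0.24 0.2  1.8  0.   1.14 0.23]
```

View pics/c7.png

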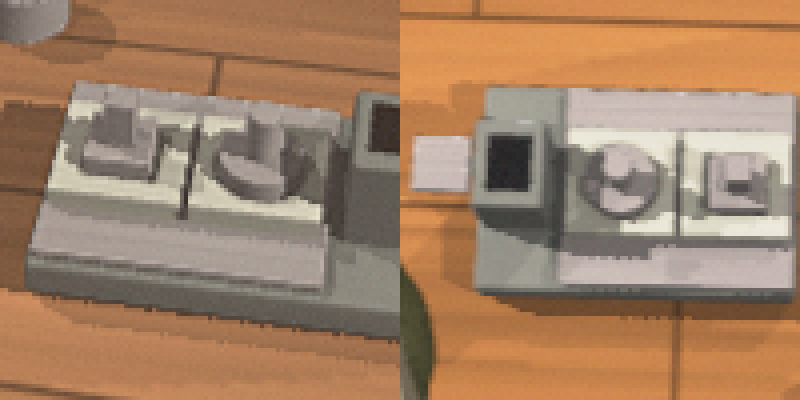

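Both weights sit in their own nests: round at scene crop (258,165) and top (625,180), square at (118,140) and (737,180). Now the key.

Request:
{"op": "carry_out", "data": {
  "targets": [
    {"x":0.198,"y":-0.003,"z":0,"ax":0,"ay":0,"az":0,"hand":-1},
    {"x":0.198,"y":-0.003,"z":0,"ax":0,"ay":0,"az":0,"hand":-1},
    {"x":0.198,"y":-0.003,"z":0,"ax":0,"ay":0,"az":0,"hand":-1},
    {"x":0.198,"y":-0.003,"z":-0.03,"ax":0,"ay":0,"az":0,"hand":-1},
    {"x":0.198,"y":-0.003,"z":-0.06,"ax":0,"ay":0,"az":0,"hand":-1}
  ]
}}

```text
time_s: 15.85
eef_pos: [595.2, 209.3, 114.2]
ee_rot: [0.502, 0.498, 0.502, -0.498]
force: [0.4, -0.0, -0.1]
grip_width: -0.002
```

```bash
python3 st.py
```

```text
15.85 [595.2 209.3 114.2] jaw deg 0.39 tilt [0.001 0.   ] F [ 0.4 -0.  -0.1] w -0.002 q [ 0.15  0.65  1.3  -0.    1.19  0.15]
```

Request:
{"op": "carry_out", "data": {
  "targets": [
    {"x":-0.003,"y":0,"z":-0.013,"ax":0,"ay":0,"az":0,"hand":-1},
    {"x":-0.003,"y":0,"z":-0.02,"ax":0,"ay":0,"az":0,"hand":-1},
    {"x":-0.003,"y":0,"z":-0.028,"ax":0,"ay":0,"az":0,"hand":-1},
    {"x":-0.003,"y":0,"z":-0.036,"ax":0,"ay":0,"az":0,"hand":-1},
    {"x":-0.003,"y":0,"z":-0.044,"ax":0,"ay":0,"az":0,"hand":-1}
  ]
}}

```text
time_s: 16.48
eef_pos: [591.0, 209.9, 73.7]
ee_rot: [0.503, 0.498, 0.502, -0.498]
force: [-5.2, -2.1, 10.1]
grip_width: 0.005
```

```bash
python3 st.py
```

```text
16.475 [591.  209.9  73.7] jaw deg 0.48 tilt [ 0.001 -0.   ] F [-5.2 -2.1 10.1] w 0.005 q [ 0.15  0.68  1.35 -0.    1.11  0.15]
```

Request:
{"op": "carry_out", "data": {
  "targets": [
    {"x":0,"y":0,"z":-0.005,"ax":0,"ay":0,"az":0,"hand":-1},
    {"x":0,"y":0,"z":-0.009,"ax":0,"ay":0,"az":0,"hand":-1},
    {"x":0,"y":0,"z":-0.009,"ax":0,"ay":0,"az":0,"hand":-1}
  ]
}}

```text
time_s: 16.85
eef_pos: [590.9, 209.9, 64.6]
ee_rot: [0.502, 0.498, 0.502, -0.498]
force: [-5.5, -2.3, 9.1]
grip_width: -0.0
```

```bash
python3 st.py
```

```text
16.85 [590.9 209.9  64.6] jaw deg 0.48 tilt [ 0.001 -0.   ] F [-5.5 -2.3  9.1] w -0.0 q [ 0.15  0.7   1.35 -0.    1.09  0.15]
```

Request:
{"op": "carry_out", "data": {
  "targets": [
    {"x":0,"y":0,"z":-0.0015,"ax":0,"ay":0,"az":0,"hand":-1},
    {"x":0,"y":0,"z":-0.003,"ax":0,"ay":0,"az":0,"hand":-1},
    {"x":0,"y":0,"z":-0.003,"ax":0,"ay":0,"az":0,"hand":-1}
  ]
}}

```text
time_s: 17.23
eef_pos: [591.0, 209.9, 62.1]
ee_rot: [0.503, 0.498, 0.502, -0.498]
force: [-7.3, -1.7, 10.4]
grip_width: 0.002
```

```bash
python3 st.py
```

```text
17.225 [591.  209.9  62.1] jaw deg 0.48 tilt [ 0.001 -0.   ] F [-7.3 -1.7 10.4] w 0.002 q [ 0.15  0.7   1.36 -0.    1.08  0.15]
```

Request:
{"op": "carry_out", "data": {
  "targets": [
    {"x":0,"y":0,"z":-0.001,"ax":0,"ay":0,"az":0,"hand":-1},
    {"x":0,"y":0,"z":-0.001,"ax":0,"ay":0,"az":0,"hand":-1},
    {"x":0,"y":0,"z":-0.001,"ax":0,"ay":0,"az":0,"hand":-1},
    {"x":0,"y":0,"z":-0.001,"ax":0,"ay":0,"az":0,"hand":-1},
    {"x":0,"y":0,"z":-0.001,"ax":0,"ay":0,"az":0,"hand":-1}
  ]
}}

```text
time_s: 17.85
eef_pos: [591.1, 209.9, 61.8]
ee_rot: [0.503, 0.498, 0.502, -0.498]
force: [-8.8, -3.2, 15.2]
grip_width: 0.001
```

```bash
python3 st.py; python3 - <<'E'
from h import *
s=viewer.capture("scene")
cv2.imwrite("pics/c8.png",cv2.resize(s[170:290,250:410],(800,600),interpolation=3))
E
```

```text
17.85 [591.1 209.9  61.8] jaw deg 0.48 tilt [ 0.002 -0.   ] F [-8.8 -3.2 15.2] w 0.001 q [ 0.16  0.7   1.36 -0.    1.08  0.15]
```

View pics/c8.png

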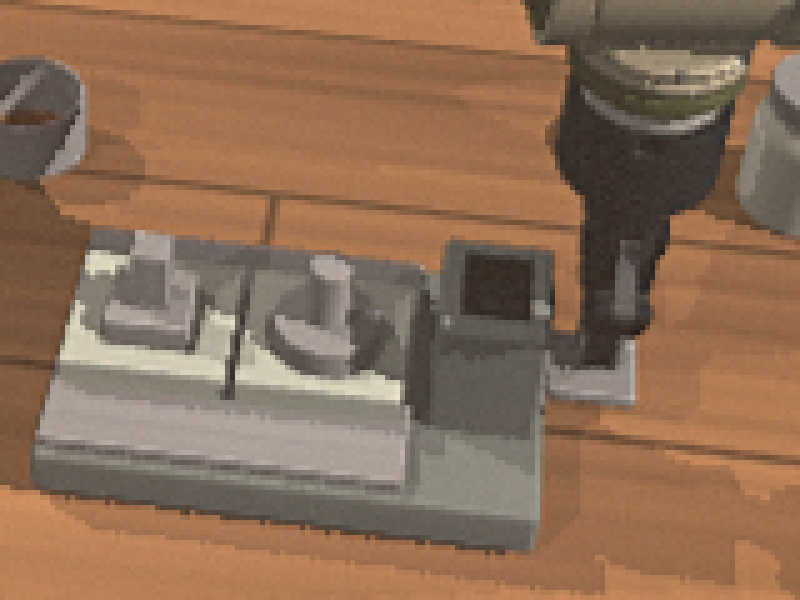

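Key paddle at its bottom stop (crop (595,370)): TCP z is 61.8 mm, and the force rose from 10 to 15 N with almost no further travel. Both weights sit flat, so I hand the job in.

```bash
python3 -c "
from rig import finish_job
print(finish_job())"
```

```text
the job is handed in; nothing more can be done
None
```

I set both weights into the nests of their own shape and let go of them. I then pushed the key down to its bottom stop and handed the job in at about 18 s, still holding it. `finish_job` gives no verdict, so what follows rests on my own checks.

- **Weights:** The last pictures show both weights flat in their pockets, and the yellow look-alikes were left alone. The square weight went in without any contact load. The round one had to go about 2 mm lower than I expected before its floor contact showed in the force, probably because it sat slightly differently in the grip.
- **Key:** The fingertips ended 61.8 mm above the bench, which is about 38 mm of travel and past the third click. The upward force was about 15 N. It had risen from 10 N with almost no further movement, which indicates the bottom stop.
- **Side force:** The tool also read about 9 N sideways at the end, which I left as it was.
- **Other things:** I never touched the cutter, jar, scraper or brush on purpose. In the last picture the cutter and jar looked unmoved. I did not check the scraper and brush again at the end.

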